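Run the locked profile carriage up to its end stop

ROBOT

A 6-joint arm with a two-finger parallel gripper is mounted at the origin on the work surface. World frame = base frame: x ahead of the robot, y to its left, z up, the work surface at z = 0. Lengths are in m, angles in degrees, forces in N, time in s.
With the tool pointing down it reaches from about 0.25 to 0.85 m from the base axis. Payload 12.5 kg.
Tool frame: the origin (TCP) lies midway between the tips of the shut fingers; the grasp point (between the pads) lies 19 mm behind it; z points along the fingers, y is the line along which they close (so a half turn about z gives the same grasp; the last joint's range is limited). The gripper opens to 93 mm and grips with 3 to 60 N. Pads are 15 mm wide; open, the fingers measure 128 mm over their backs; the gripper's body (75 mm by 188 mm) begins 65 mm behind the grasp point.
Start: joints at [69.809, 20.094, 94.641, -0, 65.266, -4.847], TCP at [0.146, 0.53, 0.219] pointing down, gripper open.
Joint ranges: [-157.81, 157.81], [-45, 120.19], [0.68, 151.7], [-89.99, 269.99], [4.06, 180], [-164.3, 164.3]. Speed limits (degrees/s): [127.2, 127.2, 159.86, 180, 180, 180].

INTERFACE

Orientations are given as [roll, pitch, yaw] about the fixed x, y, z axes, in that order (R = Rz(yaw) Ry(pitch) Rx(roll)).
In Python, from workcell import r, solver, cams, ticket gives the robot as it stands. Calls block until the motion is done:
- r.movep(position, orientation): joint-space move of the TCP to a pose.
- r.move_linear(position, attitude=None, vel=0.15): straight line of the TCP; attitude=None keeps the orientation; vel is the mean speed in m/s.
- r.move_j(angles): joint-space move.
- r.set_gripper(opening, grasp_force=None): finger opening in m; grasp_force is the grip in N (None keeps the last); returns when the fingers have stopped.
- r.hold(seconds).
- solver.inverse_kinematics(position, orientation): joint angles nearest the present ones, or None.
- r.get_state(): the state.
- cams.camera(name): name is "scene" or "top" or "wrist"; returns (picture, depth): 420x560x3 uint8, blue, green, red; 420x560 float32, m along the optical axis (not along the pixel's ray), 0 where there is no reading.
- cams.camera_params(name): a dict with "fovy" (degrees; the focal length in pixels is half the picture's height over the tangent of half this angle, whatever the lens; pixels are square), "cx", "cy" (the principal point, pixels), "extrinsics" (4x4, takes a point from world to camera coordinates). Camera axes: x right, y down, z forward; pixel columns grow to the right and rows downward; lengths in m; the calibration is good to about 2 mm. The wrist camera is an equidistant fisheye: a pixel r from the principal point sees the ray r / f radians off the axis. A picture is of the moment at which its call begins: read the wrist's pose just before it. camera_params takes no time and is no camera call; for the wrist camera it gives the pose at the moment of the call.
A pose or a line that the arm cannot do raises r.PlanningError and nothing moves.
- ticket.finish_job(): hands the job in; it is judged then, once.
Trained networks look in the newest picture that a camera, given by its name, has taken for a name from the list of things; names that differ only in an ending like _2 or _b are one class to them, and where a whole thing is asked for, a point or a joint stands for the part that bears it (a point fixed in the world has none). Each returns a list of dicts, best first, with "confidence" (0 to 1); they miss things now and then, are a little off and sometimes report something else, mostly with a low value. They report only what shows in the picture. A call takes as long as a camera call.
- cams.find_in(thing, camera): "point" ([column, row] in pixels, amid what is visible of it).
- cams.silhouettes(thing, camera): "mask" (420x560 bool, what is visible of it) and "point" ([column, row] in pixels, amid what is visible of it).
The state is a dict: "time_s": time; "joints": joint angles; "dq": joint speeds; "joint_torque": joint torques, N m; "eef_pos": TCP position; "eef_rot": TCP orientation; "force": force on the tool from outside, world axes, zero at the start; "wrist_torque": the same for the moment, N m; "finger_gap": finger opening in m; "finger_force": force on a finger pad.
Only numpy, scipy, OpenCV 4.12 (cv2) and the standard library are available. Lean on these libraries where they do the work, as an engineer would, in place of code of your own. Each camera call takes 0.05 s, during which the arm holds its last target. There are 200 camera calls.

TASK

The aluminium profile on the deburring jig has to go up to its end stop: press the black lock button on the carriage down with the fingertips, keep it held down while you push the carriage along its rail until it rests against the steel stop block, and only then let the button spring back up and move clear. Do not force the carriage while it is locked, do not pick anything up, and leave the loose things around the jig where they are.

Things in the scene. Friction and masses are not known exactly. Their poses are not given: they have to be found in the camera images.
- jig: grey base plate of the deburring jig, 240 x 460 mm, 12 mm thick, fixed; place varies, yaw within 0.4 rad of zero. Origin: centre of its underside, at bench height. Its y axis runs along the rail, z is up. The steel rail, 52 mm wide, top at z = 36 mm, lies on the line x = 0
- carriage (a joint): how far the carriage has slid along the jig's +y, in m: starts locked at 0, meets the stop at 0.10 to 0.22. The button's centre is at jig x = 0, y = value - 0.130. About 1.2 kg; unlocked it slides with 1.5 N of friction plus 8 N per m/s. With the button up, a hidden rack locks it, with 1 to 3 mm of play, over the first 75 mm, and a catch locks it at the stop
- lock (a joint): how far the lock button is pressed down, in m: 0 is up, 0.008 fully down. It begins to move at about 5 N and is fully down at about 8 N; from 3 mm on it frees the carriage and counts as held down (press well past that). Let go, it springs up; at the stop it comes up only with the carriage home to about 2 mm, else it stays about 3 mm down on the catch
- lock_top (a point): centre of the top of the lock button: black ribbed pad, 36 mm (x) by 40 mm (y), z = 62 mm when up, 12 mm above the carriage plate. Moves with the button; axes as the jig's. An upright lip, 44 mm wide, stands 32 mm from the button's centre towards +y, its top 14 mm above the button's; the fingers may drag the carriage by friction on the button or push on the lip
- carriage_nose (a point): middle of the carriage's front (+y) face, which meets the stop: 60 mm towards +y from the button's centre, 44 mm above the bench; axes as the jig's. The carriage is an aluminium plate 120 mm long (y), from jig x = -50 to +105 mm, top at z = 50 mm
- profile_top (a point): middle of the top of the aluminium profile clamped on the carriage: 200 mm long (y), 30 mm wide, top at z = 76 mm; it lies at jig x = 48 to 78 mm and travels with the carriage. A toggle clamp beside it reaches z = 102 mm
- stop_face (a point): middle of the face of the steel stop block that the nose meets, 44 mm above the bench; axes as the jig's. The block is fixed across the rail, 68 mm wide, 25 mm long, top at z = 60 mm, with a round black clamp knob, 24 mm wide, on it up to z = 81 mm. Its place along the rail varies
- offcut: bystander, loose, to be left alone: short piece of rectangular aluminium tube standing on end, 30 x 25 mm, 45 mm high, on the jig's base plate, 85 to 95 mm to the robot's side of the rail's middle. Origin: centre of its underside
- bolt: bystander, loose, to be left alone: hex bolt standing on its head, 26 mm wide, 40 mm high, on the jig's base plate, 75 to 95 mm to the robot's side of the rail's middle. Origin: centre of its underside
- spraycan: bystander, loose, to be left alone: white spray can, 64 mm diameter, 190 mm high. Origin: centre of its underside
- discs: bystander, loose, to be left alone: stack of sanding discs, 100 mm diameter, 20 mm high. Origin: centre of its underside
- grinder: bystander, loose, to be left alone: green and black angle grinder lying on the bench, about 360 mm long. Origin: at bench height, 70 mm behind the disc axis
- wrench: bystander, loose, to be left alone: steel wrench lying flat. Origin: middle of its length
- bin: bystander, loose, to be left alone: open grey parts bin, 120 x 160 x 60 mm. Origin: centre of its underside

How it is judged (in metres and radians):
On the way, in this order (a step that is already met when the one before it is completed fails the run):
1. the lock button is held down while the carriage is still away from the stop (value of joint lock above 0.003 m and not (y of carriage_nose in the frame of stop_face above -0.03 m)), for 0.1 s.
2. the carriage rests against the stop with the button still held down (value of joint lock above 0.003 m and y of carriage_nose in the frame of stop_face above -0.003 m), for 0.1 s.
At the end, for the whole second after the job is handed in: the carriage nose is within 3 mm of the stop face, at rest, with the lock button up again (less than 1.5 mm down) (y of carriage_nose in the frame of stop_face above -0.003 m and value of joint lock below 0.0015 m and velocity of joint carriage below 0.005 m/s); the robot touches nothing.
It fails at once if the carriage is forced while locked, or the button let go on the way: button less than 1 mm down with the carriage more than 8 mm from its start and more than 5 mm short of the stop (value of joint lock below 0.001 m and distance of carriage_nose from where it was at the start of the episode above 0.008 m and not (y of carriage_nose in the frame of stop_face above -0.005 m)).
It fails at once if a loose bystander is moved by more than 20 mm, or lifted (distance of any of offcut, bolt, spraycan, discs, grinder, wrench, bin from where it was at the start of the episode above 0.02 m).
It also fails if it takes over 38 s, if anything falls off the work surface, if the arm or the gripper's body presses on something with over 40 N, if the wrist force passes 120 N, or if a joint passes its speed limit or range.

## Working session

There is one attempt and no reset: what is moved stays moved. The work goes in short steps, each a Python script; the robot and the scene stay as the last script left them, time stands still between calls to the robot, and variables do not carry over. Pictures are saved under pics/ and viewed, at most 10 in all, crops included, and the job is handed in when it is done.

```bash
ls; mkdir -p pics
cat > h.py <<'E'
import numpy as np, cv2
from workcell import r, solver, cams, ticket
def deproj(name,uv,z):
    p=cams.camera_params(name); f=210/np.tan(np.radians(p["fovy"])/2)
    T=np.linalg.inv(p["extrinsics"]); uv=np.atleast_2d(uv).astype(float); z=np.atleast_1d(z)
    c=np.stack([(uv[:,0]-p["cx"])/f*z,(uv[:,1]-p["cy"])/f*z,z],1)
    return c@T[:3,:3].T+T[:3,3]
def cloud(name,depth):
    v,u=np.nonzero(depth>0); return np.stack([u,v],1),deproj(name,np.stack([u,v],1),depth[v,u])
E
python3 - <<'E'
from h import *
for n in ("top","scene"):
    im,d=cams.camera(n); cv2.imwrite(f"pics/{n}.png",im); np.save(f"{n}_d.npy",d)
    print(n,{k:np.round(v,3).tolist() for k,v in cams.camera_params(n).items()})
    for t in ("jig","lock_top","carriage_nose","stop_face","offcut","bolt"):
        try: s=cams.silhouettes(t,n)
        except Exception as e: print(t,e); continue
        for q in s[:2]:
            m=q["mask"]&(d>0); v,u=np.nonzero(m)
            P=deproj(n,np.stack([u,v],1),d[v,u])
            print(t,round(q["confidence"],2),np.round(q["point"]),m.sum(),np.round(np.median(P,0),3) if len(P) else None)
            if q is s[0]: np.save(f"{n}_{t}.npy",m)
print(r.get_state()["time_s"])
E
```

```text
pics
top {'fovy': 51.637, 'cx': 270.541, 'cy': 209.556, 'extrinsics': [[-0.002, -1.0, 0.02, 0.043], [-0.995, 0.0, -0.104, 0.528], [0.104, -0.02, -0.994, 1.506], [0.0, 0.0, 0.0, 1.0]]}
jig 0.71 [256. 212.] 8357 [0.525 0.097 0.013]
jig 0.41 [226. 222.] 98 [0.484 0.2   0.062]
lock_top 0.46 [290. 200.] 120 [ 0.565 -0.025  0.061]
lock_top 0.41 [414. 244.] 2030 [ 0.393 -0.461  0.051]
carriage_nose 0.73 [287. 190.] 1818 [ 0.591 -0.007  0.053]
carriage_nose 0.54 [289. 199.] 138 [ 0.565 -0.024  0.06 ]
stop_face 0.65 [226. 223.] 160 [0.486 0.2   0.06 ]
stop_face 0.36 [284. 190.] 1796 [ 0.592 -0.007  0.053]
bolt 0.57 [301. 220.] 43 [ 0.495 -0.067  0.022]
bolt 0.2 [285. 191.] 1834 [ 0.594 -0.007  0.053]
scene {'fovy': 52.094, 'cx': 285.056, 'cy': 215.056, 'extrinsics': [[0.74, 0.672, 0.003, -0.413], [0.544, -0.595, -0.592, -0.206], [-0.396, 0.44, -0.806, 1.44], [0.0, 0.0, 0.0, 1.0]]}
jig 0.78 [299. 232.] 10123 [0.554 0.048 0.014]
lock_top 0.59 [284. 246.] 195 [ 0.572 -0.027  0.062]
carriage_nose 0.56 [296. 253.] 2659 [ 0.601 -0.019  0.053]
carriage_nose 0.5 [108. 334.] 4106 [ 0.439 -0.471  0.053]
stop_face 0.85 [315. 186.] 302 [0.499 0.198 0.059]
offcut 0.43 [290. 181.] 148 [0.41  0.176 0.042]
offcut 0.34 [110. 334.] 4008 [ 0.44  -0.471  0.053]
bolt 0.43 [289. 180.] 140 [0.41  0.176 0.042]
0.7
```

Run:
```python
import cv2
a=cv2.imread("pics/top.png")[120:300,150:390]; b=cv2.imread("pics/scene.png")[130:310,200:400]
cv2.imwrite("pics/top_c.png",cv2.resize(a,None,fx=3.3,fy=3.3,interpolation=2)); cv2.imwrite("pics/scene_c.png",cv2.resize(b,None,fx=3.3,fy=3.3,interpolation=2))
```

```text
(no output)
```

View pics/top_c.png

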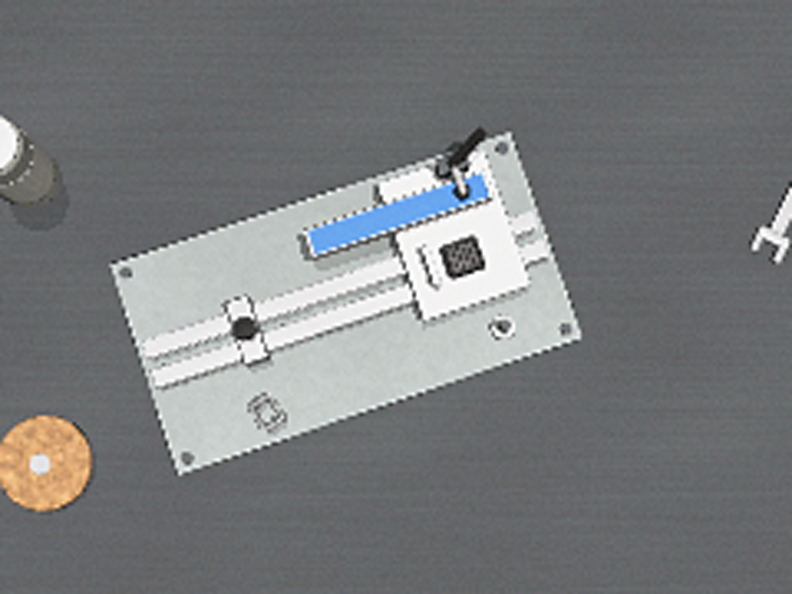

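View pics/scene_c.png

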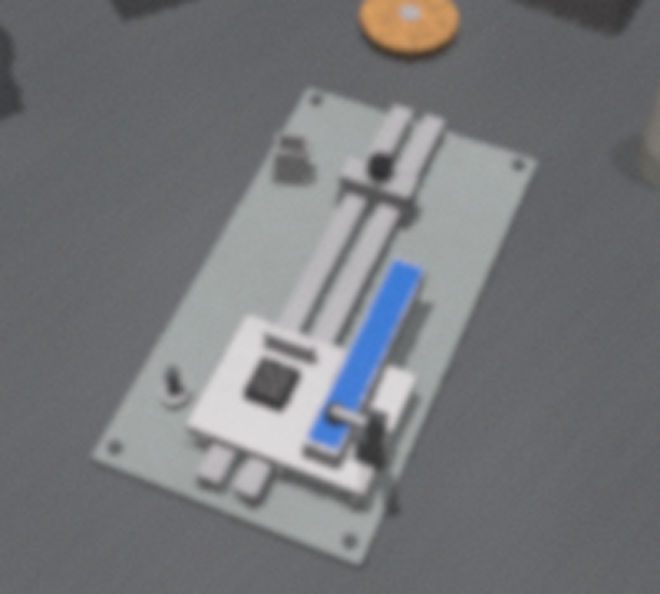

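The top crop shows the carriage at the right with the black button at about (463,257), the lip just left of it, the stop with its knob at (243,328), the bolt at (503,327) and the offcut at (267,412). The scene crop agrees. Next I'll fit the jig pose from the plate corners in both views, then take a closer wrist view from above the button.

```bash
cat >> h.py <<'E'
def plane(name,uv,h):
    p=cams.camera_params(name); f=210/np.tan(np.radians(p["fovy"])/2); T=np.linalg.inv(p["extrinsics"])
    uv=np.atleast_2d(uv).astype(float); c=np.stack([(uv[:,0]-p["cx"])/f,(uv[:,1]-p["cy"])/f,np.ones(len(uv))],1)@T[:3,:3].T
    return T[:3,3]+c*((h-T[2,3])/c[:,2])[:,None]
def fish(p,uv,h):
    f=210/np.tan(np.radians(p["fovy"])/2); T=np.linalg.inv(p["extrinsics"]); uv=np.atleast_2d(uv).astype(float)
    q=uv-[p["cx"],p["cy"]]; rr=np.linalg.norm(q,axis=1)+1e-9; th=rr/f
    c=np.c_[q/rr[:,None]*np.sin(th)[:,None],np.cos(th)]@T[:3,:3].T
    return T[:3,3]+c*((h-T[2,3])/c[:,2])[:,None]
E
python3 - <<'E'
from h import *
# order: (-x,-y)... corners of jig: far-left(+x,+y), far-right(+x,-y), near-right(-x,-y), near-left(-x,+y)
J=np.array([[.12,.23],[.12,-.23],[-.12,-.23],[-.12,.23]])
C={"top":np.array([[112,263],[512,133],[580,338],[180,474]])/3.3+[150,120],
   "scene":np.array([[537,160],[362,563],[95,457],[308,88]])/3.3+[200,130]}
for n,c in C.items():
    P=plane(n,c,.012)[:,:2]; m=P.mean(0); H=J.T@(P-m); yaw=np.arctan2(H[0,1]-H[1,0],H[0,0]+H[1,1])
    R=np.array([[np.cos(yaw),-np.sin(yaw)],[np.sin(yaw),np.cos(yaw)]])
    print(n,np.round(m,4),round(yaw,4),"res mm",np.round(1e3*(P-m-J@R.T),1).tolist(),"lock",np.round(m+R@[0,-.13],4))
    for t,h in (("lock_top",.062),("stop_face",.060)):
        mk=np.load(f"{n}_{t}.npy"); v,u=np.nonzero(mk); q=plane(n,[[u.mean(),v.mean()]],h)[0,:2]; print(t,np.round(q,4),"in jig",np.round(R.T@(q-m),4))
s=r.get_state(); print(s["time_s"],s["eef_rot"])
for dy in (0,90,-90,180): print(dy,solver.inverse_kinematics([.57,-.025,.25],[180,0,np.degrees(yaw)+dy]))
E
```

```text
top [0.524  0.0964] 0.3209 res mm [[-0.3, -2.2], [-1.7, 0.2], [0.8, 4.7], [1.2, -2.7]] lock [ 0.565  -0.0269]
lock_top [ 0.5655 -0.0238] in jig [ 0.0015 -0.1272]
stop_face [0.487  0.2002] in jig [-0.0023  0.1102]
scene [0.5288 0.1006] 0.3291 res mm [[-0.3, -1.7], [-2.1, 0.8], [1.1, 2.2], [1.2, -1.3]] lock [ 0.5708 -0.0225]
lock_top [ 0.572  -0.0268] in jig [-0.0003 -0.1345]
stop_face [0.4992 0.1966] in jig [0.0031 0.1005]
0.7 [1.79997857e+02 1.14367649e-04 1.64656831e+02]
0 [-7.18618846e+00  2.05350464e+01  8.93924654e+01 -2.54444375e-14
  7.00724882e+01  6.39559234e+01]
90 [ -7.18618846  20.53504638  89.39246538   0.          70.07248824
 -26.04407661]
-90 [-7.18618846e+00  2.05350464e+01  8.93924654e+01 -2.54444375e-14
  7.00724882e+01  1.53955923e+02]
180 [  -7.18618846   20.53504638   89.39246538    0.           70.07248824
 -116.04407661]
```

Run:
```python
from h import *
Y=np.degrees(.325)+90
s=solver.inverse_kinematics([.568,-.025,.25],[180,0,Y])
r.set_gripper(0.0)
r.movep([.568,-.025,.22],[180,0,Y])
p=cams.camera_params("wrist"); im,d=cams.camera("wrist"); cv2.imwrite("pics/w1.png",im)
import pickle; pickle.dump((p,d),open("w1.pkl","wb"))
print(p)
for t in ("lock_top","stop_face","bolt","jig"):
    for q in cams.silhouettes(t,"wrist")[:2]:
        v,u=np.nonzero(q["mask"]); c=[u.mean(),v.mean()]
        print(t,round(q["confidence"],2),np.round(c,1),q["mask"].sum(),np.round(fish(p,c,.061),4))
s=r.get_state(); print(s["time_s"],s["eef_pos"],s["force"],s["finger_gap"])
```

```text
{'fovy': 65.70646984690485, 'cx': 279.0458800110841, 'cy': 209.6459493852834, 'extrinsics': array([[ 9.47043434e-01,  3.21105305e-01, -3.41140832e-04,
        -5.29887527e-01],
       [ 3.11690012e-01, -9.19018268e-01,  2.41360228e-01,
        -2.29568644e-01],
       [ 7.71885352e-02, -2.28684950e-01, -9.70435533e-01,
         3.41116454e-01],
       [ 0.00000000e+00,  0.00000000e+00,  0.00000000e+00,
         1.00000000e+00]])}
lock_top 0.78 [280.  194.6] 1382 [[ 0.5687 -0.0242  0.061 ]]
bolt 0.69 [209.6 206.1] 402 [[ 0.5031 -0.0591  0.061 ]]
jig 0.98 [281.  124.2] 50207 [[0.5468 0.0436 0.061 ]]
4.875 [ 0.56800416 -0.0246587   0.2200032 ] [-0.28939199 -0.1953699   0.24349921] 0.0005906001741620208
```

View pics/w1.png

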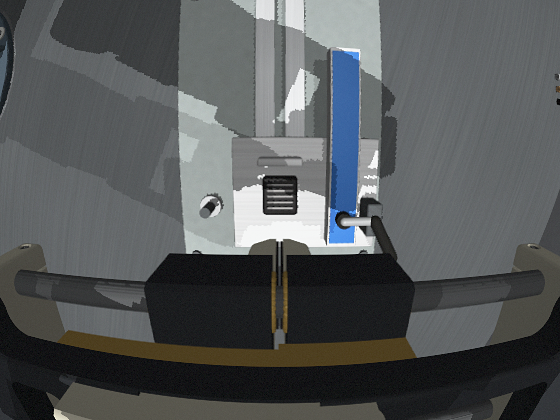

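The wrist view shows the button at (280,195), with the lip ahead of it at (278,160) and the rail vertical in the picture. The yaw is therefore right, and the button is at (0.569, -0.024). Now I'll descend and press, watching the force.

Run:
```python
from h import *
ya=.325; ey=np.array([-np.sin(ya),np.cos(ya)]); b=np.array([.5687,-.0242])+.006*ey
r.move_linear([*b,.075],vel=.15)
f0=r.get_state()["force"]; z=.064; print("f0",np.round(f0,2))
while z>.048:
    r.move_linear([*b,z],vel=.04); r.hold(.05)
    s=r.get_state(); f=s["force"]-f0
    print(round(z,4),np.round(s["eef_pos"],4),np.round(f,1),round(s["time_s"],2))
    if f[2]>14: break
    z-=.0015
```

```text
f0 [-0.23 -1.03  0.41]
0.064 [ 0.5668 -0.0185  0.064 ] [-0.2  1.3 -1.8] 6.47
0.0625 [ 0.5668 -0.0185  0.0625] [-0.6  1.7 -0.4] 6.77
0.061 [ 0.567  -0.0185  0.0613] [-1.   1.4  4. ] 7.07
0.0595 [ 0.567  -0.0185  0.0598] [-0.6  1.5  5.5] 7.37
0.058 [ 0.567  -0.0185  0.0583] [-1.3  1.3  6.1] 7.67
0.0565 [ 0.567  -0.0185  0.0569] [-1.3  1.2  6.5] 7.97
0.055 [ 0.567  -0.0185  0.0554] [-1.4  1.3  7.4] 8.27
0.0535 [ 0.5671 -0.0185  0.0543] [-3.2  1.   9.6] 8.57
0.052 [ 0.5673 -0.0185  0.0541] [-7.4  2.5 26.1] 8.87
```

Run:
```python
from h import *
ya=.325; ey=np.array([-np.sin(ya),np.cos(ya)]); ex=np.array([np.cos(ya),np.sin(ya)]); b=np.array([.5687,-.0242])+.006*ey
step=.015; y=0; 
while y<.14:
    y+=.005 if y<.01 else step
    r.move_linear([*(b+y*ey),.052],vel=.05)
    s=r.get_state(); f=s["force"]; p=s["eef_pos"]
    print(round(y,3),"act",round((p[:2]-b)@ey,4),"z",round(p[2],4),"Fx,Fy,Fz",np.round([f[:2]@ex,f[:2]@ey,f[2]],1),round(s["time_s"],2))
    if -(f[:2]@ey)>14 or p[2]>.0575: print("STOP"); break
im,d=cams.camera("wrist"); p=cams.camera_params("wrist"); cv2.imwrite("pics/w2.png",im)
for t in ("lock_top","stop_face"):
    for q in cams.silhouettes(t,"wrist")[:1]+cams.silhouettes(t,"top")[:0]:
        print(t,q["confidence"],q["point"])
```

```text
0.005 act 0.0047 z 0.0541 Fx,Fy,Fz [-8.4  1.9 26. ] 9.12
0.01 act 0.0097 z 0.0541 Fx,Fy,Fz [-8.1  1.8 26.4] 9.37
0.025 act 0.0248 z 0.0541 Fx,Fy,Fz [-8.5  1.5 26.2] 9.82
0.04 act 0.0398 z 0.0541 Fx,Fy,Fz [-7.8  2.  28.3] 10.27
0.055 act 0.0548 z 0.0541 Fx,Fy,Fz [-8.6  1.4 28.2] 10.72
0.07 act 0.0699 z 0.0541 Fx,Fy,Fz [-9.8  0.9 27.7] 11.17
0.085 act 0.0849 z 0.054 Fx,Fy,Fz [-8.9  1.5 29.4] 11.62
0.1 act 0.1 z 0.0541 Fx,Fy,Fz [-9.8  1.7 29.4] 12.07
0.115 act 0.115 z 0.054 Fx,Fy,Fz [-9.   2.1 29.2] 12.52
0.13 act 0.1301 z 0.054 Fx,Fy,Fz [-10.1   1.1  29.4] 12.97
0.145 act 0.1451 z 0.054 Fx,Fy,Fz [-9.6  2.2 29.8] 13.42
lock_top 0.64 [277.1, 237.1]
stop_face 0.8 [276.7, 85.3]
```

View pics/w2.png

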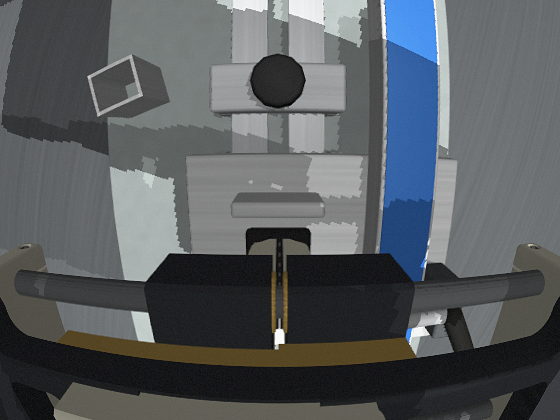

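The carriage has been carried along with the button fully down. Its nose edge (row 154) is still clear of the stop (row about 110). I'll continue in small steps until the stop pushes back.

Run:
```python
from h import *
ya=.325; ey=np.array([-np.sin(ya),np.cos(ya)]); ex=np.array([np.cos(ya),np.sin(ya)]); b=np.array([.5687,-.0242])+.006*ey
p=cams.camera_params("wrist"); g=fish(p,[277,108],.060)-fish(p,[277,154],.050); print("gap est",g[0,:2]@ey)
y=.145; 
while y<.215:
    y+=.004
    r.move_linear([*(b+y*ey),.052],vel=.04)
    s=r.get_state(); f=s["force"]; q=s["eef_pos"]
    print(round(y,3),"act",round((q[:2]-b)@ey,4),"z",round(q[2],4),np.round([f[:2]@ex,f[:2]@ey,f[2]],1),round(s["time_s"],2))
    if f[:2]@ey<-8 or q[2]>.0575: break
r.hold(.1); p=cams.camera_params("wrist"); im,d=cams.camera("wrist"); cv2.imwrite("pics/w3.png",im)
s=r.get_state(); print(np.round(s["force"],1),s["time_s"])
```

```text
gap est 0.023437987673600714
0.149 act 0.149 z 0.054 [-10.    1.5  30.2] 13.92
0.153 act 0.153 z 0.054 [-9.7  0.7 30.3] 14.17
0.157 act 0.157 z 0.054 [-10.8   1.2  30.5] 14.42
0.161 act 0.1611 z 0.054 [-9.5  1.3 30.5] 14.67
0.165 act 0.1651 z 0.054 [-9.2  2.  30.1] 14.92
0.169 act 0.168 z 0.054 [-8.6 -7.1 28.6] 15.17
0.173 act 0.1715 z 0.054 [ -5.3 -10.3  23.6] 15.42
[ -1.8 -11.6  23.3] 15.5667
```

View pics/w3.png

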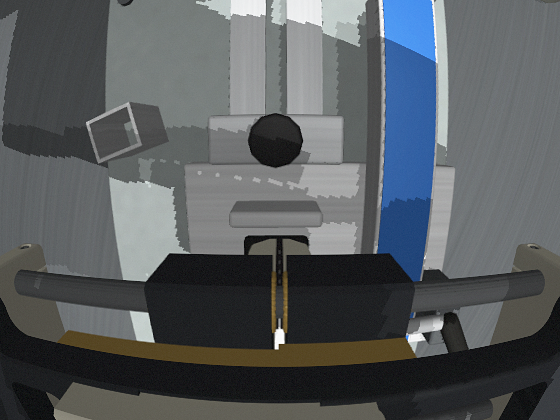

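The nose is against the stop, with no gap left at row 163 and the stop pushing back with 11 N. The button is still down. Next I'll lift straight up and check.

Run:
```python
from h import *
ya=.325; ey=np.array([-np.sin(ya),np.cos(ya)]); b=np.array([.5687,-.0242])+.006*ey+.173*ey
r.hold(.2)
r.move_linear([*b,.075],vel=.04); r.move_linear([*b,.20],vel=.15); r.hold(.3)
p=cams.camera_params("wrist"); im,d=cams.camera("wrist"); cv2.imwrite("pics/w4.png",im)
for q in cams.silhouettes("lock_top","wrist")[:1]:
    v,u=np.nonzero(q["mask"]); print(q["confidence"],fish(p,[u.mean(),v.mean()],.062)[0],"jig y rel",(fish(p,[u.mean(),v.mean()],.062)[0,:2]-[.5687,-.0242])@ey)
    # depth-based height
    f=210/np.tan(np.radians(p["fovy"])/2); T=np.linalg.inv(p["extrinsics"])
    def hz(m):
        v,u=np.nonzero(m&(d>0)); w=np.c_[u-p["cx"],v-p["cy"]]; rr=np.linalg.norm(w,axis=1); th=rr/f; z=d[v,u]
        c=np.c_[w/rr[:,None]*np.tan(th)[:,None]*z[:,None],z]; return (c@T[:3,:3].T+T[:3,3])[:,2]
    m=q["mask"].astype(np.uint8); ring=cv2.dilate(m,np.ones((13,13)))-cv2.dilate(m,np.ones((7,7)))
    print("button z",np.median(hz(cv2.erode(m,np.ones((5,5)))>0)),"plate z",np.median(hz(ring>0)))
s=r.get_state(); print(s["force"],s["time_s"])
```

```text
0.96 [0.51493019 0.13468854 0.062     ] jig y rel 0.16774001541387484
button z 0.062320813470284064 plate z 0.05011343250440428
[-0.56136921  0.5868945   1.03514766] 17.875
```

View pics/w4.png

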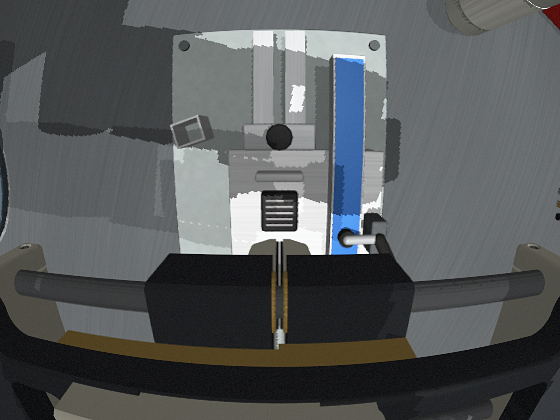

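The wrist view shows the carriage nose against the stop at row 150. The button is fully up at z = 62 mm, 12 mm above the plate, and the gripper is clear.

```bash
python3 -c "
from workcell import ticket
print(ticket.finish_job())"
```

```text
the job is handed in; nothing more can be done
None
```

The job is handed in at about 18 s robot time: the carriage is against the stop, the button has sprung back up, the arm is clear, and it touched none of the loose items; no verdict came back.

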